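# Find the loose bolt of the scrap scale and hold its cap open

### The arm

A 6-joint arm with a two-finger parallel gripper is mounted at the origin on the work surface. World frame = base frame: x ahead of the robot, y to its left, z up, the work surface at z = 0. Lengths are in m, angles in rad, forces in N, time in s.
With the tool pointing down it reaches from about 0.3 to 0.775 m from the base axis. Payload 14.6 kg.
Tool frame: the origin (TCP) lies at the very end of the fingers, on their centre line; the grasp point (between the pads) lies 19 mm behind it; z points along the fingers, y is the direction in which the jaws open and shut (so a half turn about z gives the same grasp; the last joint's range is limited). The gripper opens to 94 mm and grips with 3 to 60 N. Pads are 16 mm wide; open, the fingers measure 119 mm over their backs; the gripper's body (75 mm by 177 mm) begins 78 mm behind the grasp point.
Start: joints at [-0.067, 0.3, 1.521, -0, 1.321, -0.067], TCP at [0.55, -0, 0.205] pointing down, gripper open.
Joint ranges: [-3.03, 3.03], [-0.79, 2.21], [0.23, 2.52], [-1.04, 4.18], [0, 3.07], [-2.55, 2.55]. Speed limits (rad/s): [2.22, 2.22, 2.57, 3.14, 3.14, 3.14].

### API

Orientations are given as [roll, pitch, yaw] about the fixed x, y, z axes, in that order (R = Rz(yaw) Ry(pitch) Rx(roll)).
In Python, from station import status, camera, ctrl gives the robot as it stands. The module is installed in compiled form; this text tells all that it offers.
- The arm moves only by the shell command python3 -m jog 'ROWS' [FORCE]. ROWS is JSON, a list of rows, each a list of 7 numbers: the shift along the tool's x, y, z each as a share of 1000 mm, from -1 to 1, then the turn, a rotation vector about the tool's x, y, z each as a share of pi/2 rad, from -1 to 1, then the opening, from -1 (shut) to 1 (fully open), so that 0 is half open. A call has 1 to 20 rows; each row is the pose to reach, as a shift and turn from the pose measured when the call began, along the tool's axes at that moment; what a row does not reach only later rows make up. A row lasts 1/10 s, in which the tool goes at most 50 mm and 8.59 degrees, less where a joint would pass 70% of its speed; a pose out of reach is approached as far as the arm can. A call with a number of a shift or a turn outside -1 to 1 is refused whole. A call with a gripper value outside its range is refused whole. The fingers move at their own pace and stop on an object; FORCE is the grip in N (left out, the last holds). Time passes only in rows, so rows that repeat a pose let the fingers close. It gives the time, the measured TCP pose, the force and the opening at its end, in the units of the state.
- status.get_obs(): the state, without advancing time (a new reading comes with each control period).
- camera(name): name is "scene" or "side" or "wrist"; returns a dict with "image" (400x640x3 uint8, red, green, blue), "fx", "fy", "cx", "cy" (pixels), "world_from_camera" (4x4, takes a point from camera to world coordinates). Camera axes: x right, y down, z forward; pixel columns grow to the right and rows downward; lengths in m; the calibration is good to about 2 mm. A picture is of the moment at which its call begins. There is no depth.
- ctrl.hand_in(): hands the job in, once; it reports no verdict.
The state is a dict: "time_s": time; "qpos": joint angles; "joint_vel": joint speeds; "tau": joint torques, N m; "ee_pos": TCP position; "eef_rot": TCP orientation; "force": force on the tool from outside, world axes, zero at the start; "moment": the same for the moment, N m; "grip_width": finger opening in m.
Only numpy, scipy, OpenCV 4.12 (cv2) and the standard library are available. Lean on these libraries where they do the work, as an engineer would, in place of code of your own. Each camera call takes 0.05 s, during which the arm holds its last target.

### The job

The scrap scale has come loose on its bench: stand the brass check weight upright in the centre of the scale's pan so that the foot is bedded down under load, then tap with the fingertips the three capped bolts along the front of the foot, one after another from the robot's left to its right, to find the one that gives. Lift that bolt's hinged cap at least halfway to upright and finish while still holding it open with the fingers, so that a spanner can get at the nut; the program ends holding, nothing is let go. Set the weight down rather than dropping it, do not open the other two caps, and leave the weight on the pan and everything else on the bench where it lies.

Things in the scene. Friction and masses are not known exactly. Their poses are not given: they have to be found in the camera images.
- check_weight: brass check weight, 0.5 kg: a cylinder 42 mm across and 40 mm high, with a neck and a round knob 24 mm across above it (knob between 53 and 65 mm up, 67 mm high in all). Stands on the bench on one side of the scale or the other. Origin at the centre of its underside.
- scale: bench spring scale, fixed; place and yaw vary. Dark iron foot plate 240 x 260 x 12 mm, green housing, copper pan on top, three capped bolts in a row along the front. Origin on the bench; x points away from the robot (bolts to pan), y to the robot's left along the row, z up. Bolts at x = -78 mm, y = +85, 0, -85 mm; pan centre at x = +62 mm.
- pan: the scale's round copper pan, 143 mm across with a rim 7 mm high, a dark ring 58 mm across and a dot marking its centre. Origin at the centre of its upper face, 100 mm above the bench when empty. It is sprung straight down: 0.5 kg sinks it about 10 mm.
- bolt_1: upright steel bolt, 18 mm across, standing 16 mm out of the hole in its cap's top. Origin: centre of its upper end, 60 mm above the bench. A tight bolt does not give; the one loose bolt is pushed down by over 2 N, at most 7 mm, and stays down. At the start all stand equally high. The number does not tell its place in the row, which varies.
- cap_1: yellow sheet cap over the nut of bolt_1, 52 x 52 mm, top 44 mm above the bench. Origin on its hinge, 31 mm behind the bolt's axis (pan side), 19 mm above the bench. Shut, its axes are the scale's; lifting its front turns it about y: the tilt of its z axis is the opening angle, at most 1.25 rad. A light spring and its weight (90 g) shut it when let go.
- lip_1 (a point): lip of cap_1: middle of the round steel bar at the cap's front, 12 mm thick, 28 mm long along y, flat ends. Shut, it lies 42 mm above the bench, 83 mm in front of the hinge axis and 23 mm above it. It can be pinched from above across its two ends, the cap then turning between the pads, or hooked from below.
- bolt_2: upright steel bolt, 18 mm across, standing 16 mm out of the hole in its cap's top. Origin: centre of its upper end, 60 mm above the bench. A tight bolt does not give; the one loose bolt is pushed down by over 2 N, at most 7 mm, and stays down. At the start all stand equally high. The number does not tell its place in the row, which varies.
- cap_2: yellow sheet cap over the nut of bolt_2, 52 x 52 mm, top 44 mm above the bench. Origin on its hinge, 31 mm behind the bolt's axis (pan side), 19 mm above the bench. Shut, its axes are the scale's; lifting its front turns it about y: the tilt of its z axis is the opening angle, at most 1.25 rad. A light spring and its weight (90 g) shut it when let go.
- lip_2 (a point): lip of cap_2: middle of the round steel bar at the cap's front, 12 mm thick, 28 mm long along y, flat ends. Shut, it lies 42 mm above the bench, 83 mm in front of the hinge axis and 23 mm above it. It can be pinched from above across its two ends, the cap then turning between the pads, or hooked from below.
- bolt_3: upright steel bolt, 18 mm across, standing 16 mm out of the hole in its cap's top. Origin: centre of its upper end, 60 mm above the bench. A tight bolt does not give; the one loose bolt is pushed down by over 2 N, at most 7 mm, and stays down. At the start all stand equally high. The number does not tell its place in the row, which varies.
- cap_3: yellow sheet cap over the nut of bolt_3, 52 x 52 mm, top 44 mm above the bench. Origin on its hinge, 31 mm behind the bolt's axis (pan side), 19 mm above the bench. Shut, its axes are the scale's; lifting its front turns it about y: the tilt of its z axis is the opening angle, at most 1.25 rad. A light spring and its weight (90 g) shut it when let go.
- lip_3 (a point): lip of cap_3: middle of the round steel bar at the cap's front, 12 mm thick, 28 mm long along y, flat ends. Shut, it lies 42 mm above the bench, 83 mm in front of the hinge axis and 23 mm above it. It can be pinched from above across its two ends, the cap then turning between the pads, or hooked from below.
- socket: bystander: plain copper pipe socket, upright tube 44 mm across and 52 mm high; origin at the centre of its underside.
- hammer: bystander: iron hand hammer lying flat, 260 mm long, wooden handle, 26 mm thick; origin under its middle.
- handle_a: bystander: offcut copper bail handle lying flat, bent 12 mm round bar, 140 mm long; origin between its ends, on the bench.
- handle_b: bystander: offcut copper bail handle lying flat, bent 12 mm round bar, 120 mm long; origin between its ends, on the bench.
- spout: bystander: bent brass spout lying flat, S shape 145 mm long, 29 mm high; origin near its middle, on the bench.
- tray_rim: bystander: cracked piece of copper tray rim lying flat, an arc 240 mm across and 12 mm high; origin near the middle of the arc, on the bench.
Mind the look-alikes: they are no part of the job. What is shaped like the check_weight but purple is not meant.

How it is judged:
By the outcome, as a careful person would: the job done as asked, in the order asked, and still so for the second after the job is handed in, while the arm keeps its last pose, push and grip.
It also fails if it takes over 61 s, if anything falls off the work surface, if the arm or the gripper's body presses on something with over 40 N, if the wrist force passes 120 N, or if a joint passes its speed limit or range.

## Working session

There is one attempt and no reset: what is moved stays moved. The work goes in short steps, Python scripts to look and compute and a shell command to move; the robot and the scene stay as the last step left them, time stands still between calls to the robot, and variables do not carry over. Pictures are saved under pics/ and viewed, and the job is handed in when it is done.

```bash
mkdir -p pics; python3 - <<'E'
from station import status, camera
import cv2, numpy as np
print(status.get_obs())
for n in ("scene","side","wrist"):
    c=camera(n); cv2.imwrite(f"pics/{n}0.png",c["image"][:,:,::-1]); print(n,c["fx"],c["fy"],c["cx"],c["cy"]); print(np.round(c["world_from_camera"],4))
E
```

```text
{'time_s': 0.0, 'qpos': array([-6.65962727e-02,  3.00455378e-01,  1.52158454e+00,  2.11982435e-05,
        1.32070140e+00, -6.65846772e-02]), 'joint_vel': array([-2.59963133e-04, -1.66321040e-04,  1.01666523e-03,  5.14713931e-05,
        2.43145460e-03, -1.08741687e-03]), 'tau': array([-1.53750298e-03, -5.31805658e+01, -3.52735734e+01,  7.07558286e-02,
        2.43994006e-02, -4.79655944e-05]), 'ee_pos': array([5.49735621e-01, 2.23201599e-05, 2.04893493e-01]), 'eef_rot': array([-3.14044790e+00, -9.69139026e-05,  1.57077942e+00]), 'force': array([-1.16697809, -1.01859018,  0.13433248]), 'moment': array([-0.02898121,  0.04688839, -0.02260234]), 'grip_width': 0.0939161236488443}
scene 365.377613784072 365.377613784072 323.39620528230597 208.5417356860621
[[-0.4086  0.6802 -0.6086  1.0852]
 [ 0.9126  0.3134 -0.2624  0.3401]
 [ 0.0122 -0.6626 -0.7489  0.8126]
 [ 0.      0.      0.      1.    ]]
side 363.4870947302667 363.4870947302667 320.9312961569682 203.0241980282998
[[ 9.320e-01 -1.862e-01  3.111e-01  1.094e-01]
 [-3.625e-01 -4.768e-01  8.008e-01 -9.126e-01]
 [-7.000e-04 -8.591e-01 -5.119e-01  7.196e-01]
 [ 0.000e+00  0.000e+00  0.000e+00  1.000e+00]]
wrist 349.3550988278319 349.3550988278319 324.88933386524957 199.18358348276848
[[ 1.000e+00  1.300e-03 -1.200e-03  5.492e-01]
 [ 9.000e-04 -9.633e-01 -2.686e-01  7.850e-02]
 [-1.500e-03  2.686e-01 -9.633e-01  3.842e-01]
 [ 0.000e+00  0.000e+00  0.000e+00  1.000e+00]]
```

View pics/scene0.png

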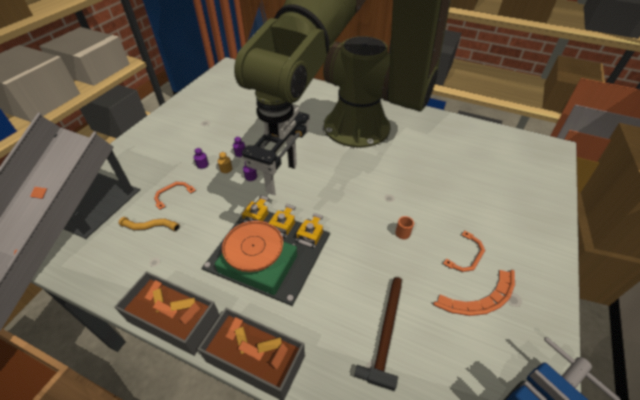

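View pics/side0.png

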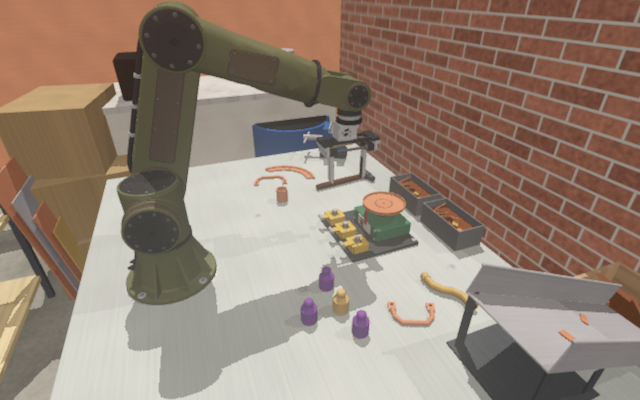

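View pics/wrist0.png

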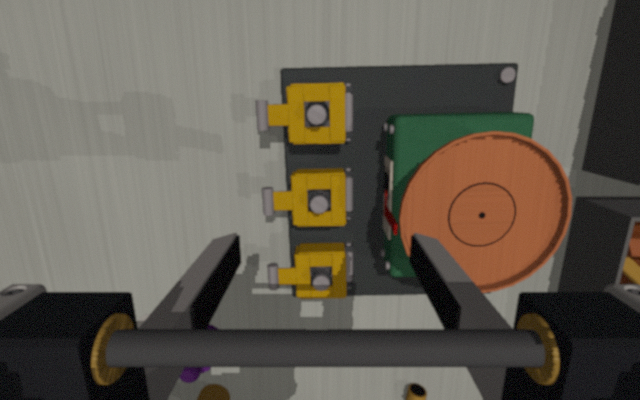

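```bash
cat > h.py <<'E'
import numpy as np, cv2
from station import camera,status
def ray(c,u,v):
    T=c["world_from_camera"]; d=T[:3,:3]@np.array([(u-c["cx"])/c["fx"],(v-c["cy"])/c["fy"],1.]); return T[:3,3],d
def onz(c,u,v,z):
    o,d=ray(c,u,v); return o+d*(z-o[2])/d[2]
def tri(c1,p1,c2,p2):
    o1,d1=ray(c1,*p1);o2,d2=ray(c2,*p2);d1=d1/np.linalg.norm(d1);d2=d2/np.linalg.norm(d2)
    s=np.linalg.lstsq(np.c_[d1,-d2],o2-o1,rcond=None)[0];a=o1+s[0]*d1;b=o2+s[1]*d2
    return (a+b)/2,np.linalg.norm(a-b)
def crop(c,u0,v0,u1,v1,k,name):
    im=c["image"][v0:v1,u0:u1,::-1]; cv2.imwrite(name,cv2.resize(im,None,fx=k,fy=k,interpolation=cv2.INTER_CUBIC))
def proj(c,p):
    T=np.linalg.inv(c["world_from_camera"]);q=T[:3,:3]@np.asarray(p)+T[:3,3];return np.array([c["fx"]*q[0]/q[2]+c["cx"],c["fy"]*q[1]/q[2]+c["cy"]])
E
python3 - <<'E'
from h import *
s=camera("scene");d=camera("side");w=camera("wrist")
crop(s,180,120,340,240,5,"pics/s1.png");crop(d,280,180,420,340,3,"pics/d1.png");crop(w,240,50,400,310,2,"pics/w1.png")
for n,c in (("s",s),("d",d),("w",w)):
    hsv=cv2.cvtColor(c["image"],cv2.COLOR_RGB2HSV)
    for nm,lo,hi in (("purple",(125,80,30),(160,255,255)),("yellow",(15,120,90),(32,255,255)),):
        m=cv2.inRange(hsv,lo,hi);k,l,st,ce=cv2.connectedComponentsWithStats(m)
        for i in range(1,k):
            if st[i,4]>60: print(n,nm,st[i],ce[i].round(1))
print("pan dot wrist",onz(w,482,215,.1))
for p in ((316,115),(319,204),(321,283)): print("bolt",onz(w,*p,.06))
E
```

```text
s purple [233 137  12  20 149] [238.3 146.5]
s purple [194 149  14  19 180] [200.2 158.6]
s purple [243 166  13  14 134] [249.2 172.9]
s yellow [   0    0  102   44 1649] [42.3 15.4]
s yellow [ 448    0  192   52 3354] [542.3  22.7]
s yellow [  46   56  100   67 1289] [95.7 89.9]
s yellow [ 433   59  129   64 4094] [496.4  88.5]
s yellow [560  73  21  10  95] [570.4  76.6]
s yellow [  0 116  29  42 390] [ 12.3 136. ]
s yellow [ 79 126  13  10  67] [ 85.6 130.7]
s yellow [218 152  12  18 118] [222.8 159.7]
s yellow [242 198  27  23 331] [256.6 210.3]
s yellow [268 207  27  27 367] [282.9 219.8]
s yellow [119 217  59  13 401] [146.7 223.6]
s yellow [296 216  27  28 383] [310.7 229.5]
s yellow [580 219  11  25 141] [585.  230.8]
s yellow [153 288  11  14 113] [157.8 295. ]
s yellow [170 298  25  13 221] [181.8 303.7]
s yellow [235 327  12  18 149] [240.3 334.9]
s yellow [   0  329  116   71 1847] [ 60.2 376.4]
s yellow [257 337  25  16 254] [269.  344.7]
d yellow [323 210  21  10 110] [333.7 215.3]
d yellow [ 53 216  31  57 628] [ 67.4 241.3]
d yellow [333 221  35  32 413] [351.2 236.9]
w purple [180 367  30  15 284] [191.8 372.9]
w yellow [ 267   82   79   63 3350] [310.9 112.8]
w yellow [ 273  169   73   58 2896] [313.7 197.4]
w yellow [ 278  243   68   56 2505] [316.3 270.1]
w yellow [623 256  17  29 315] [631.6 269.4]
w yellow [ 91 322  19  62 328] [ 97.2 353.5]
w yellow [547 346  13  38 229] [554.6 364.5]
w yellow [408 393  18   7  80] [415.6 397. ]
pan dot wrist [ 0.68348721 -0.0147163   0.1       ]
bolt [0.54089555 0.06696956 0.06      ]
bolt [ 0.54330451 -0.01682925  0.06      ]
bolt [ 0.54506506 -0.10190314  0.06      ]
```

View pics/s1.png

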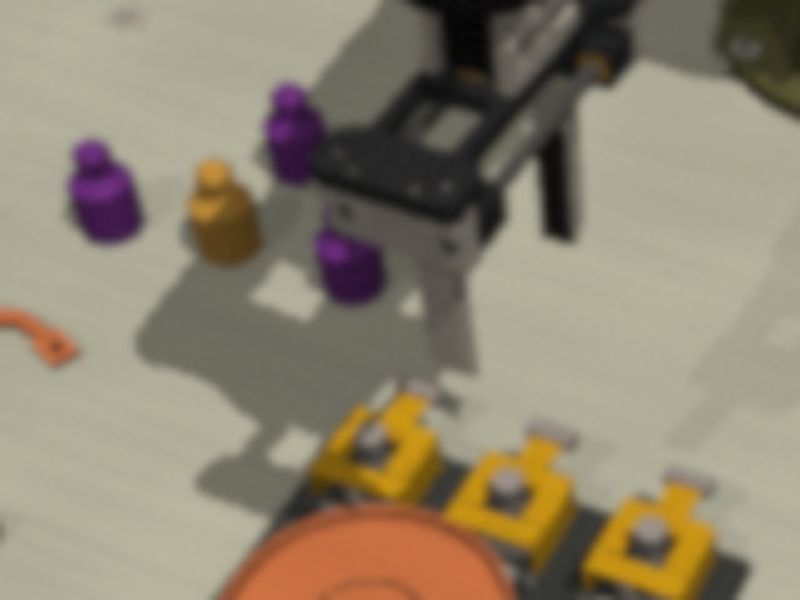

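View pics/d1.png

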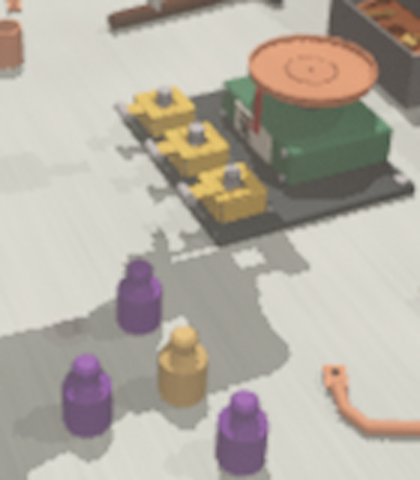

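View pics/w1.png

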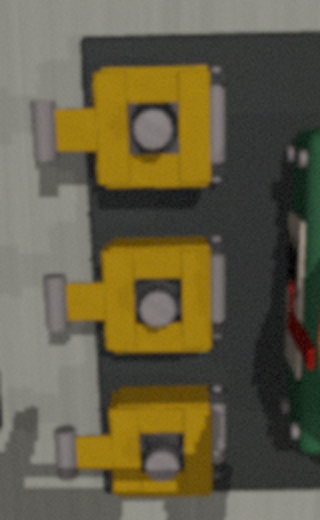

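```bash
python3 - <<'E'
from h import *
s=camera("scene");d=camera("side")
for nm,a,b in (("brass",(213,175),(183,341)),("p1",(92,157),(85,368)),("p2",(290,100),(85,368)),("pA",(92,157),(243,405)),("pB",(290,100),(85,368)),("pC",(335,222),(139,272))):
    p1=(180+a[0]/5,120+a[1]/5);p2=(280+b[0]/3,180+b[1]/3)
    print(nm,*tri(s,p1,d,p2),onz(s,*p1,.059),onz(d,*p2,.059))
print("pan",tri(s,(254,246),d,(280+313/3,180+69/3)))
E
```

```text
brass [ 0.39795609 -0.30719334  0.05589444] 0.0012689738235962306 [ 0.40016849 -0.30427084  0.059     ] [ 0.39704296 -0.31051684  0.059     ]
p1 [ 0.3570882  -0.35980528  0.06373319] 0.12683418876699165 [ 0.41775618 -0.38367746  0.059     ] [ 0.31077277 -0.30923647  0.059     ]
p2 [ 0.31184348 -0.30543505  0.05502851] 0.0004133412116842736 [ 0.31567941 -0.30198398  0.059     ] [ 0.31077277 -0.30923647  0.059     ]
pA [ 0.41440688 -0.38736611  0.05517927] 7.798542388601152e-05 [ 0.41775618 -0.38367746  0.059     ] [ 0.41268163 -0.39041372  0.059     ]
pB [ 0.31184348 -0.30543505  0.05502851] 0.0004133412116842736 [ 0.31567941 -0.30198398  0.059     ] [ 0.31077277 -0.30923647  0.059     ]
pC [ 0.3986947  -0.21419069  0.05376689] 0.004601419722740633 [ 0.40575207 -0.21122813  0.059     ] [ 0.39493225 -0.21770925  0.059     ]
pan (array([ 0.68413773, -0.01377905,  0.09694331]), np.float64(0.004373536715584088))
```

The brass weight is at scene (223,155) / side (341,294). The purple ones are at scene (201,157), (239,147) and (250,172). Only the brass one fits the description, and the crops confirm it. It triangulates to about (0.398, -0.307), with the knob at z≈0.056, which matches the given height. I'll move above it and check with the wrist camera.

```bash
python3 -m jog '[[-0.307,-0.151,0.05,0,0,0,0.28],[-0.307,-0.151,0.05,0,0,0,0.28],[-0.307,-0.151,0.05,0,0,0,0.28],[-0.307,-0.151,0.05,0,0,0,0.28],[-0.307,-0.151,0.05,0,0,0,0.28],[-0.307,-0.151,0.05,0,0,0,0.28],[-0.307,-0.151,0.05,0,0,0,0.28],[-0.307,-0.151,0.05,0,0,0,0.28],[-0.307,-0.151,0.05,0,0,0,0.28],[-0.307,-0.151,0.05,0,0,0,0.28],[-0.307,-0.151,0.05,0,0,0,0.28],[-0.307,-0.151,0.05,0,0,0,0.28]]' 25
python3 - <<'E'
from h import *
for n in ("scene","side","wrist"):
    c=camera(n); cv2.imwrite(f"pics/{n}2.png",c["image"][:,:,::-1])
print(proj(c,status.get_obs()["ee_pos"]),proj(c,(.3985,-.307,.067)),proj(c,(.3985,-.307,.04)))
crop(c,200,100,460,400,2,"pics/w2.png")
E
```

```text
time_s: 1.6
ee_pos: [0.3995, -0.3063, 0.1556]
eef_rot: [3.141, 0.0, 1.572]
force: [-0.3, 0.3, 0.3]
grip_width: 0.0603
[326.08320259 248.88654561] [324.84519643 204.38325415] [324.86347014 195.63197023]
```

View pics/wrist2.png

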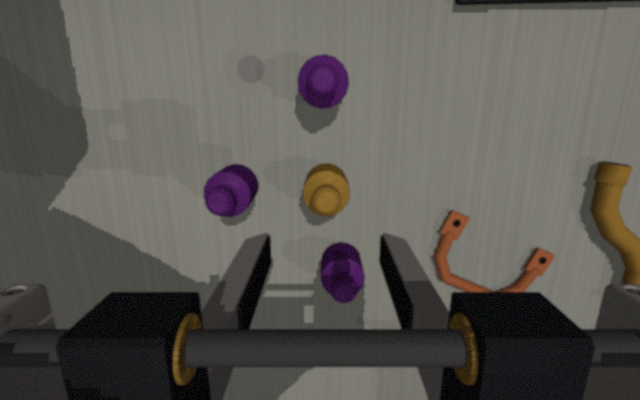

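View pics/side2.png

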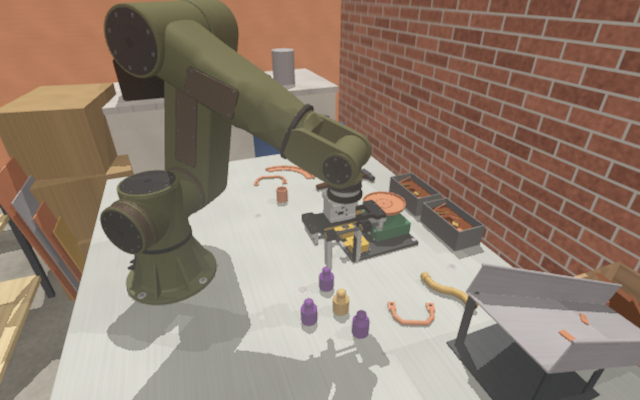

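The wrist view shows the brass knob at (326,202) against a predicted (325,204), so the position agrees within 1–2 mm. The purple neighbours leave room for the fingers. Going down to grip.

```bash
python3 -m jog '[[0,0,0.05,0,0,0,0.28],[0,0,0.1,0,0,0,0.28],[0,0,0.13,0,0,0,0.28],[0,0,0.143,0,0,0,0.28],[0,0,0.143,0,0,0,0.28],[0,0,0.143,0,0,0,-0.5],[0,0,0.143,0,0,0,-0.5],[0,0,0.143,0,0,0,-0.5],[0,0,0.143,0,0,0,-0.5],[0,0,0.143,0,0,0,-0.5]]' 30
python3 -m jog '[[0,0,0,0,0,0,-0.5],[0,0,-0.03,0,0,0,-0.5],[0,0,-0.03,0,0,0,-0.5]]' 30
python3 - <<'E'
from h import *
s=camera("scene");d=camera("side")
a=np.hstack([cv2.resize(s["image"][110:210,170:290],None,fx=3,fy=3),cv2.resize(d["image"][230:330,280:400],None,fx=3,fy=3)])
cv2.imwrite("pics/3.png",a[:,:,::-1])
E
```

```text
time_s: 2.75
ee_pos: [0.4, -0.3072, 0.014]
eef_rot: [3.14, 0.002, 1.572]
force: [-0.7, 0.6, 8.4]
grip_width: 0.0413
time_s: 3.05
ee_pos: [0.401, -0.3082, 0.0466]
eef_rot: [3.136, 0.005, 1.572]
force: [-0.5, -0.7, -5.1]
grip_width: 0.0414
```

View pics/3.png

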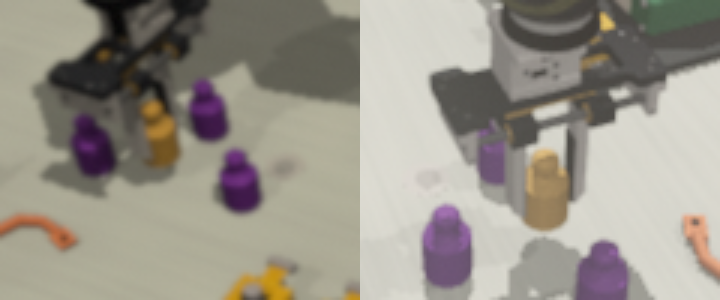

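```bash
python3 -m jog '[[0,0,-0.05,0,0,0,-0.5],[0,0,-0.1,0,0,0,-0.5],[0.04,0.04,-0.125,0,0,0,-0.5],[0.08,0.08,-0.125,0,0,0,-0.5],[0.11,0.11,-0.125,0,0,0,-0.5],[0.14,0.14,-0.125,0,0,0,-0.5],[0.17,0.17,-0.125,0,0,0,-0.5],[0.2,0.2,-0.125,0,0,0,-0.5],[0.23,0.23,-0.125,0,0,0,-0.5],[0.26,0.255,-0.125,0,0,0,-0.5],[0.28,0.275,-0.125,0,0,0,-0.5],[0.294,0.283,-0.125,0,0,0,-0.5],[0.294,0.283,-0.125,0,0,0,-0.5],[0.294,0.283,-0.125,0,0,0,-0.5],[0.294,0.283,-0.125,0,0,0,-0.5]]'
python3 - <<'E'
from h import *
s=camera("scene");d=camera("side");w=camera("wrist")
a=np.hstack([cv2.resize(s["image"][180:300,190:320],None,fx=3,fy=3),cv2.resize(d["image"][150:270,320:450],None,fx=3,fy=3)])
cv2.imwrite("pics/4.png",a[:,:,::-1]);cv2.imwrite("pics/w4.png",w["image"][:,:,::-1]);print(proj(w,(.6838,-.0142,.1)))
E
```

```text
time_s: 4.65
ee_pos: [0.6818, -0.0137, 0.1686]
eef_rot: [3.14, 0.003, 1.571]
force: [0.3, -0.6, -4.4]
grip_width: 0.0413
[328.14820337 211.68783913]
```

View pics/4.png

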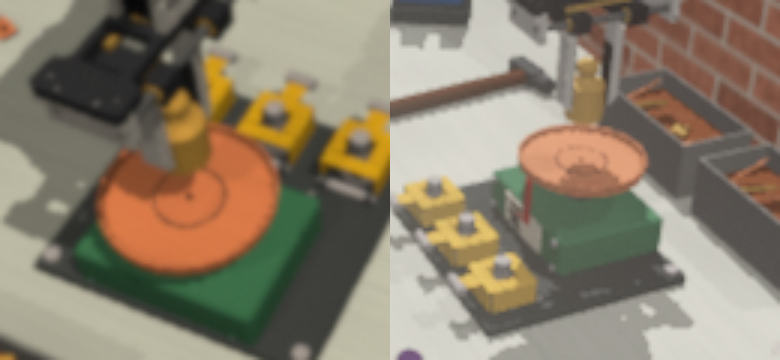

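View pics/w4.png

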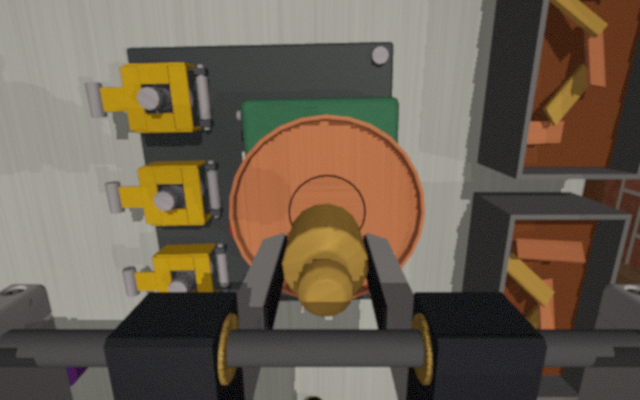

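```bash
python3 - <<'E'
from h import *
w=camera("wrist");o=status.get_obs()
hsv=cv2.cvtColor(w["image"],cv2.COLOR_RGB2HSV);m=cv2.inRange(hsv,(17,120,60),(32,255,255))[180:330,270:380]
k,l,st,ce=cv2.connectedComponentsWithStats(m);print(st[1:],ce[1:]);crop(w,260,180,390,340,4,"pics/w5.png")
e=o["ee_pos"]
for dy in (0,.002):
  for h in (.059,.067,.04): print(dy,h,proj(w,e+[0,dy,h-.014]))
mm=cv2.inRange(cv2.cvtColor(w["image"],cv2.COLOR_RGB2HSV),(4,120,100),(12,255,255))[100:320,200:440]
print(onz(w,327,211,.1),o["ee_pos"])
E
```

```text
[[  11   24   88  112 7152]] [[54.75741051 79.18917785]]
0 0.059 [327.06701532 290.93378431]
0 0.067 [327.2290615  301.19176206]
0 0.04 [326.7414481  270.32446545]
0.002 0.059 [327.07851964 286.77775164]
0.002 0.067 [327.24180672 296.84971334]
0.002 0.04 [326.75065187 266.55403555]
[ 0.68303994 -0.01354037  0.1       ] [ 0.68214552 -0.01332129  0.16906424]
```

View pics/w5.png

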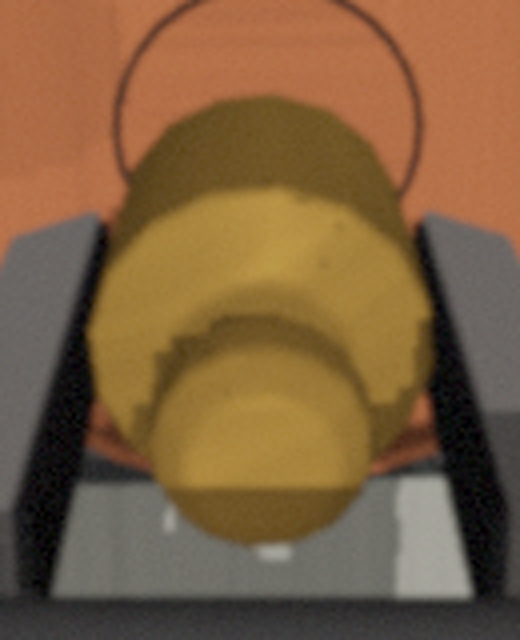

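```bash
python3 -m jog '[[-0.0025,0.001,0.02,0,0,0,-0.5],[-0.0025,0.001,0.04,0,0,0,-0.5],[-0.0025,0.001,0.05,0,0,0,-0.5],[-0.0025,0.001,0.053,0,0,0,-0.5],[-0.0025,0.001,0.056,0,0,0,-0.5],[-0.0025,0.001,0.059,0,0,0,-0.5],[-0.0025,0.001,0.062,0,0,0,-0.5],[-0.0025,0.001,0.064,0,0,0,-0.5],[-0.0025,0.001,0.064,0,0,0,-0.5],[-0.0025,0.001,0.064,0,0,0,-0.5]]'
```

```text
time_s: 5.85
ee_pos: [0.6837, -0.016, 0.1057]
eef_rot: [3.138, 0.002, 1.571]
force: [1.4, 0.6, -0.4]
grip_width: 0.0415
```

```bash
python3 -m jog '[[0,0,0.001,0,0,0,-0.5],[0,0,0.001,0,0,0,-0.5],[0,0,0.001,0,0,0,-0.05],[0,0,0.001,0,0,0,0.1],[0,0,0.001,0,0,0,0.28],[0,0,0.001,0,0,0,0.28],[0,0,0.001,0,0,0,0.28],[0,0,0.001,0,0,0,0.28]]'
python3 - <<'E'
from h import *
s=camera("scene");d=camera("side")
a=np.hstack([cv2.resize(s["image"][180:300,190:320],None,fx=3,fy=3),cv2.resize(d["image"][150:270,320:450],None,fx=3,fy=3)])
cv2.imwrite("pics/6.png",a[:,:,::-1])
E
```

```text
time_s: 6.65
ee_pos: [0.6837, -0.016, 0.1047]
eef_rot: [3.138, 0.002, 1.571]
force: [0.1, 0.8, -0.7]
grip_width: 0.0601
```

View pics/6.png

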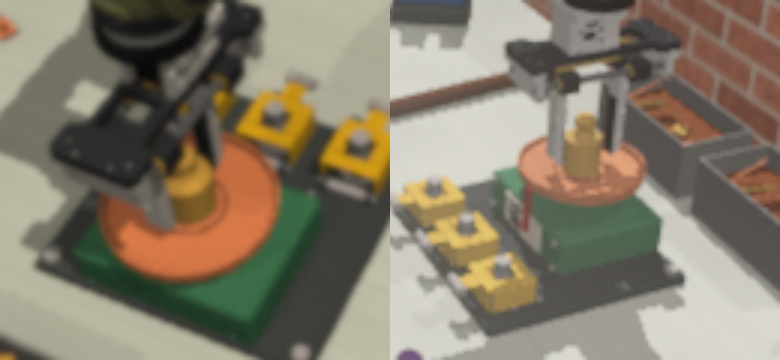

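```bash
python3 -m jog '[[0,0,-0.04,0,0,0,0.28],[0,0,-0.08,0,0,0,0.28],[0.01,-0.01,-0.095,0,0,-0.05,0.28],[0.03,-0.05,-0.095,0,0,-0.15,0.28],[0.05,-0.08,-0.095,0,0,-0.25,-1],[0.07,-0.11,-0.095,0,0,-0.34,-1],[0.083,-0.143,-0.095,0,0,-0.43,-1],[0.083,-0.143,-0.095,0,0,-0.52,-1],[0.083,-0.143,-0.095,0,0,-0.61,-1],[0.083,-0.143,-0.095,0,0,-0.7,-1],[0.083,-0.143,-0.095,0,0,-0.79,-1],[0.083,-0.143,-0.095,0,0,-0.88,-1],[0.083,-0.143,-0.095,0,0,-1,-1],[0.083,-0.143,-0.095,0,0,-1,-1],[0.083,-0.143,-0.095,0,0,-1,-1],[0.083,-0.143,-0.095,0,0,-1,-1]]' 10
python3 - <<'E'
from h import *
w=camera("wrist");s=camera("scene");d=camera("side")
cv2.imwrite("pics/w7.png",w["image"][:,:,::-1])
a=np.hstack([cv2.resize(s["image"][180:300,190:340],None,fx=3,fy=3),cv2.resize(d["image"][150:270,320:430],None,fx=3,fy=3)])
cv2.imwrite("pics/7.png",a[:,:,::-1])
print(status.get_obs()["qpos"]);print(np.round(w["world_from_camera"],3))
for p in ((.541,.067,.06),(.5433,-.0168,.06),(.545,-.102,.06)):print(proj(w,p))
E
```

```text
time_s: 8.35
ee_pos: [0.5403, 0.0672, 0.1989]
eef_rot: [-3.139, 0.004, 3.14]
force: [0.8, 0.7, -0.0]
grip_width: 0.0005
[ 0.05783926  0.29069398  1.54844608 -0.00284498  1.2985501  -1.51122601]
[[ 0.001  0.962  0.273  0.46 ]
 [ 1.    -0.    -0.001  0.068]
 [-0.001  0.273 -0.962  0.378]
 [ 0.     0.     0.     1.   ]]
[324.61616172 189.37121187]
[235.52222394 191.77144748]
[145.25930871 193.54619649]
```

View pics/w7.png

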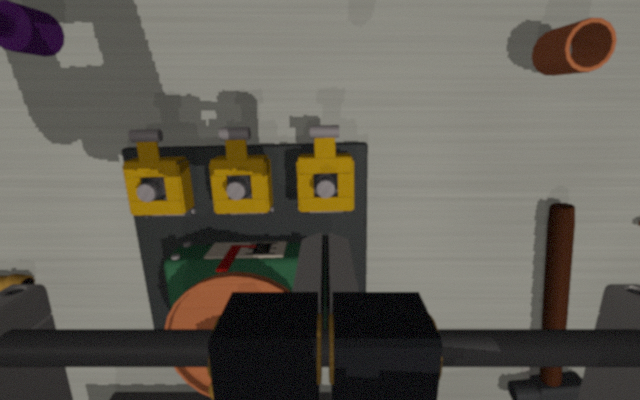

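View pics/7.png

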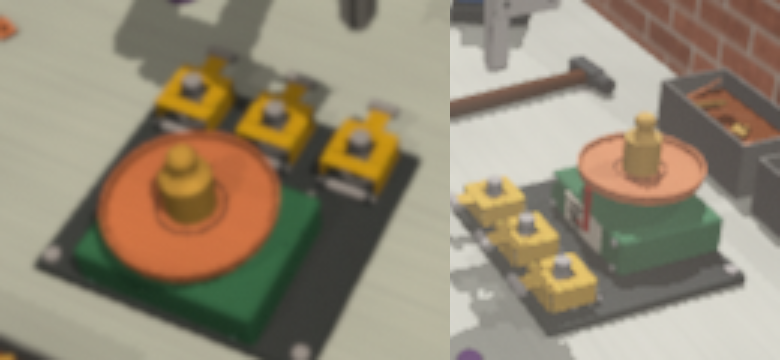

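The weight stands upright in the middle of the pan; in the scene view the ring is concentric with its base. The wrist view has the bolts at (325,189), (236,190) and (147,192), matching the predictions within 2 px. Tapping the left bolt first.

```bash
python3 -m jog '[[-0.001,0,0.05,0,0,-0.016,-1],[-0.001,0,0.09,0,0,-0.016,-1],[-0.001,0,0.12,0,0,-0.016,-1],[-0.001,0,0.13,0,0,-0.016,-1],[-0.001,0,0.134,0,0,-0.016,-1],[-0.001,0,0.136,0,0,-0.016,-1],[-0.001,0,0.138,0,0,-0.016,-1],[-0.001,0,0.139,0,0,-0.016,-1],[-0.001,0,0.14,0,0,-0.016,-1],[-0.001,0,0.141,0,0,-0.016,-1],[-0.001,0,0.142,0,0,-0.016,-1],[-0.001,0,0.142,0,0,-0.016,-1]]' 10
```

```text
time_s: 9.7
ee_pos: [0.5425, 0.0669, 0.0593]
eef_rot: [-3.139, 0.006, -3.117]
force: [-10.2, -0.9, 23.3]
grip_width: 0.001
```

It stopped at 59.3 mm under 23 N, so the left bolt is tight. Next is the middle one, pressed more gently.

```bash
python3 -m jog '[[0,0,-0.015,0,0,0,-1],[0.001,-0.01,-0.03,0,0,0,-1],[0.001,-0.05,-0.03,0,0,0,-1],[0.001,-0.085,-0.03,0,0,0,-1],[0.001,-0.085,-0.03,0,0,0,-1],[0.001,-0.085,-0.025,0,0,0,-1],[0.001,-0.085,-0.01,0,0,0,-1],[0.001,-0.085,-0.004,0,0,0,-1],[0.001,-0.085,-0.002,0,0,0,-1],[0.001,-0.085,-0.001,0,0,0,-1],[0.001,-0.085,0,0,0,0,-1],[0.001,-0.085,0.0005,0,0,0,-1],[0.001,-0.085,0.0005,0,0,0,-1]]' 10
```

```text
time_s: 11.0
ee_pos: [0.5438, -0.0179, 0.0594]
eef_rot: [-3.139, 0.007, -3.117]
force: [-0.2, 1.9, 1.3]
grip_width: 0.0006
```

```bash
python3 -m jog '[[0,0,0.001,0,0,0,-1],[0,0,0.002,0,0,0,-1],[0,0,0.002,0,0,0,-1],[0,0,0.002,0,0,0,-1]]' 10
```

```text
time_s: 11.4
ee_pos: [0.5438, -0.018, 0.0573]
eef_rot: [-3.139, 0.007, -3.117]
force: [-0.3, 1.4, 0.5]
grip_width: -0.0
```

```bash
python3 -m jog '[[0,0,0.002,0,0,0,-1],[0,0,0.004,0,0,0,-1],[0,0,0.0055,0,0,0,-1],[0,0,0.0055,0,0,0,-1],[0,0,0.0055,0,0,0,-1]]' 10
python3 - <<'E'
from h import *
for i in range(1): print(status.get_obs()["force"])
s=camera("scene");d=camera("side")
a=np.hstack([cv2.resize(s["image"][180:300,210:340],None,fx=3,fy=3),cv2.resize(d["image"][150:270,310:430],None,fx=3,fy=3)])
cv2.imwrite("pics/8.png",a[:,:,::-1])
E
```

```text
time_s: 11.9
ee_pos: [0.544, -0.018, 0.0529]
eef_rot: [-3.139, 0.007, -3.117]
force: [-8.0, 2.3, 16.8]
grip_width: 0.0003
[-8.00602262  2.32714515 16.79588476]
```

View pics/8.png

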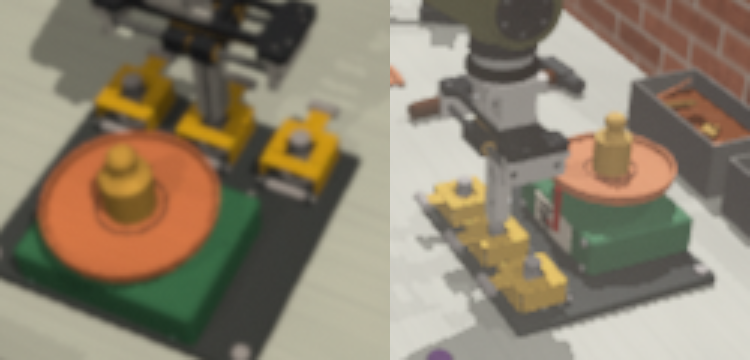

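It gave 7 mm and bottomed at 52.9 mm, so the middle bolt is the loose one. I'll still tap the right one, as the task asks for all three.

```bash
python3 -m jog '[[0,0,-0.02,0,0,0,-1],[0.001,-0.005,-0.038,0,0,0,-1],[0.001,-0.05,-0.038,0,0,0,-1],[0.001,-0.085,-0.038,0,0,0,-1],[0.001,-0.085,-0.038,0,0,0,-1],[0.001,-0.085,-0.03,0,0,0,-1],[0.001,-0.085,-0.015,0,0,0,-1],[0.001,-0.085,-0.01,0,0,0,-1],[0.001,-0.085,-0.008,0,0,0,-1],[0.001,-0.085,-0.007,0,0,0,-1],[0.001,-0.085,-0.006,0,0,0,-1],[0.001,-0.085,-0.005,0,0,0,-1],[0.001,-0.085,-0.005,0,0,0,-1]]' 10
```

```text
time_s: 13.3
ee_pos: [0.5454, -0.1026, 0.0596]
eef_rot: [-3.139, 0.008, -3.117]
force: [-6.6, 4.2, 12.6]
grip_width: 0.0007
```

It is tight too: it stopped at 59.6 mm under 12.6 N. Now over to the middle lip, checking from above first.

```bash
python3 -m jog '[[0,0,-0.03,0,0,0,-1],[0.01,0.01,-0.06,0,0,0,0.06],[0.03,0.05,-0.06,0,0,0,0.06],[0.052,0.086,-0.06,0,0,0,0.06],[0.052,0.086,-0.06,0,0,0,0.06],[0.052,0.086,-0.06,0,0,0,0.06],[0.052,0.086,-0.06,0,0,0,0.06]]' 15
python3 - <<'E'
from h import *
w=camera("wrist");s=camera("scene");d=camera("side")
cv2.imwrite("pics/w9.png",w["image"][:,:,::-1])
a=np.hstack([cv2.resize(s["image"][170:290,210:340],None,fx=3,fy=3),cv2.resize(d["image"][150:270,310:430],None,fx=3,fy=3)])
cv2.imwrite("pics/9.png",a[:,:,::-1])
print(proj(w,(.4913,-.018,.042)),proj(s,(.4913,-.018,.042))-[210,170],proj(d,(.4913,-.018,.042))-[310,150])
E
```

```text
time_s: 14.0
ee_pos: [0.4914, -0.0184, 0.1192]
eef_rot: [-3.139, 0.009, -3.117]
force: [0.6, 0.4, -0.4]
grip_width: 0.0452
[325.2603362  207.70441045] [80.30373198 36.55965115] [20.78293156 78.99365223]
```

View pics/w9.png

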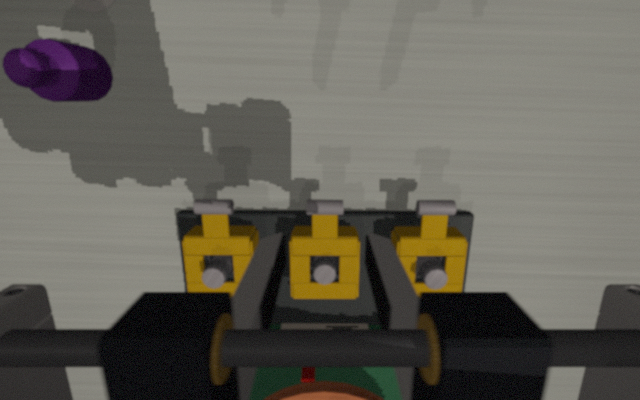

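View pics/9.png

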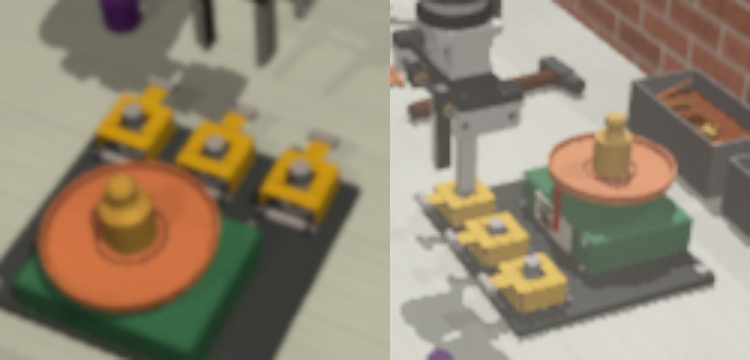

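The lip is in the wrist view at (325,208), against a predicted (325,208). Going down to pinch it.

```bash
python3 -m jog '[[0,0,0.03,0,0,0,0.06],[0,0,0.06,0,0,0,0.06],[0,0,0.085,0,0,0,0.06],[0,0,0.091,0,0,0,0.06],[0,0,0.091,0,0,0,0.06],[0,0,0.091,0,0,0,-0.8],[0,0,0.091,0,0,0,-0.8],[0,0,0.091,0,0,0,-0.8],[0,0,0.091,0,0,0,-0.8]]' 20
python3 - <<'E'
from h import *
w=camera("wrist");cv2.imwrite("pics/w10.png",w["image"][:,:,::-1])
import numpy as np
# lip path in tool shifts (tool x=-scale x, z down)
for deg in (0,10,20,30,40,50,55):
    a=np.arctan2(23,83)+np.radians(deg);r=np.hypot(83,23)
    print(deg,"toolx %.1f toolz %.1f"%(r*np.cos(a)-83,-(r*np.sin(a)-23)))
E
```

```text
time_s: 15.05
ee_pos: [0.4923, -0.0189, 0.0284]
eef_rot: [-3.139, 0.009, -3.118]
force: [-0.6, -1.6, 0.6]
grip_width: 0.0282
0 toolx 0.0 toolz -0.0
10 toolx -5.3 toolz -14.1
20 toolx -12.9 toolz -27.0
30 toolx -22.6 toolz -38.4
40 toolx -34.2 toolz -48.0
50 toolx -47.3 toolz -55.4
55 toolx -54.2 toolz -58.2
```

View pics/w10.png

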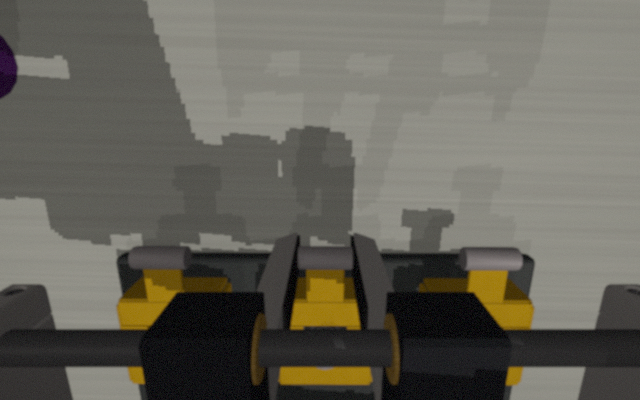

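```bash
python3 -m jog '[[-0.001,0,-0.004,0,0,0,-0.8],[-0.0025,0,-0.0075,0,0,0,-0.8],[-0.005,0,-0.014,0,0,0,-0.8],[-0.009,0,-0.021,0,0,0,-0.8],[-0.013,0,-0.027,0,0,0,-0.8],[-0.013,0,-0.027,0,0,0,-0.8]]' 20
python3 - <<'E'
from h import *
s=camera("scene");d=camera("side")
a=np.hstack([cv2.resize(s["image"][170:290,210:340],None,fx=3,fy=3),cv2.resize(d["image"][150:270,310:430],None,fx=3,fy=3)])
cv2.imwrite("pics/11.png",a[:,:,::-1])
E
```

```text
time_s: 15.7
ee_pos: [0.5054, -0.0186, 0.0563]
eef_rot: [-3.139, 0.01, -3.118]
force: [-3.0, -3.2, -0.3]
grip_width: 0.0275
```

View pics/11.png

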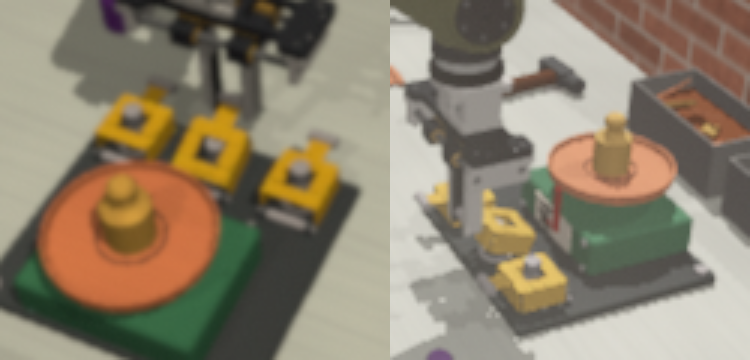

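```bash
python3 -m jog '[[-0.0045,0,-0.005,0,0,0,-0.8],[-0.0095,0,-0.0105,0,0,0,-0.8],[-0.015,0,-0.0155,0,0,0,-0.8],[-0.021,0,-0.02,0,0,0,-0.8],[-0.0275,0,-0.024,0,0,0,-0.8],[-0.0275,0,-0.024,0,0,0,-0.8]]' 20
python3 -m jog '[[-0.0035,0,-0.002,0,0,0,-0.8],[-0.007,0,-0.0038,0,0,0,-0.8],[-0.0105,0,-0.0052,0,0,0,-0.8],[-0.0137,0,-0.0063,0,0,0,-0.8],[-0.0137,0,-0.0063,0,0,0,-0.8],[-0.0137,0,-0.0063,0,0,0,-0.8]]' 20
python3 - <<'E'
from h import *
s=camera("scene");d=camera("side");w=camera("wrist")
a=np.hstack([cv2.resize(s["image"][170:290,210:340],None,fx=3,fy=3),cv2.resize(d["image"][150:270,310:430],None,fx=3,fy=3)])
cv2.imwrite("pics/12.png",a[:,:,::-1]);cv2.imwrite("pics/w12.png",w["image"][:,:,::-1])
E
```

```text
time_s: 16.4
ee_pos: [0.5331, -0.0179, 0.0803]
eef_rot: [-3.138, 0.01, -3.118]
force: [-3.1, -4.2, 2.7]
grip_width: 0.0276
time_s: 17.0
ee_pos: [0.5467, -0.0177, 0.0867]
eef_rot: [-3.138, 0.01, -3.118]
force: [-2.7, -4.1, 0.6]
grip_width: 0.0276
```

View pics/12.png

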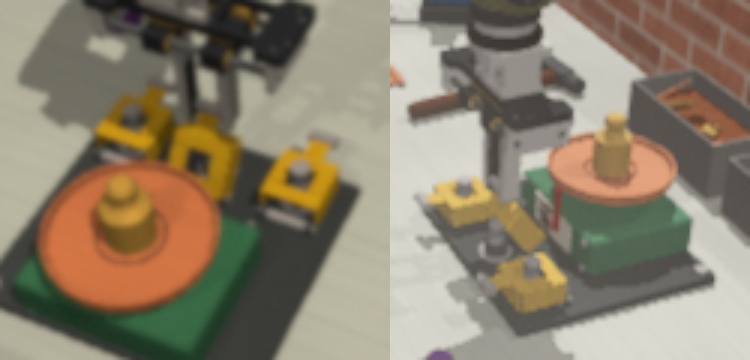

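View pics/w12.png

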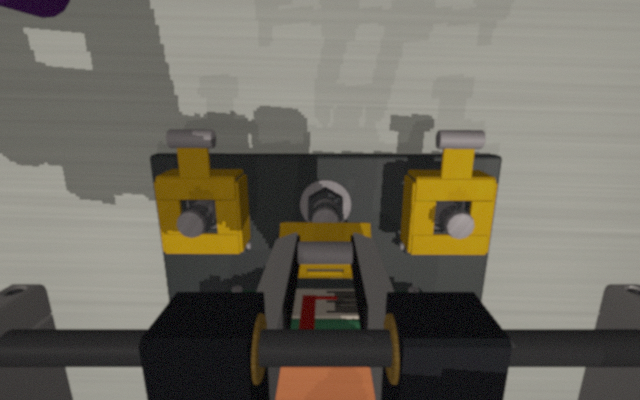

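The cap is open about 56° and the nut is exposed at wrist (325,203). The lip is still between the pads at (325,253), and the other two caps are shut. I'll hold briefly to check it is stable, then hand in.

```bash
python3 -m jog '[[0,0,0,0,0,0,-0.8],[0,0,0,0,0,0,-0.8],[0,0,0,0,0,0,-0.8],[0,0,0,0,0,0,-0.8],[0,0,0,0,0,0,-0.8],[0,0,0,0,0,0,-0.8],[0,0,0,0,0,0,-0.8],[0,0,0,0,0,0,-0.8],[0,0,0,0,0,0,-0.8],[0,0,0,0,0,0,-0.8]]' 20
python3 - <<'E'
from h import *
s=camera("scene");d=camera("side");cv2.imwrite("pics/13.png",np.vstack([s["image"][100:400],d["image"][100:400]])[:,:,::-1])
crop(s,210,210,300,290,8,"pics/13b.png");print(status.get_obs()["ee_pos"])
E
```

```text
time_s: 18.15
ee_pos: [0.5466, -0.0176, 0.0867]
eef_rot: [-3.138, 0.01, -3.118]
force: [-2.6, -4.5, 0.1]
grip_width: 0.0273
[ 0.5466506  -0.01762545  0.08671085]
```

View pics/13.png

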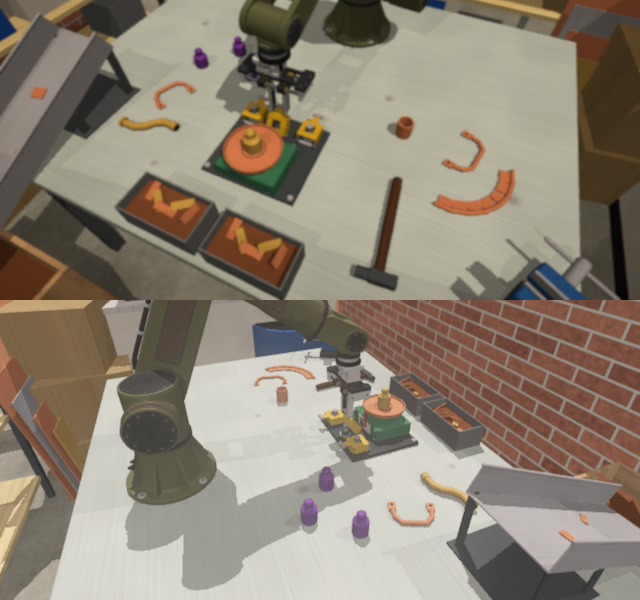

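View pics/13b.png

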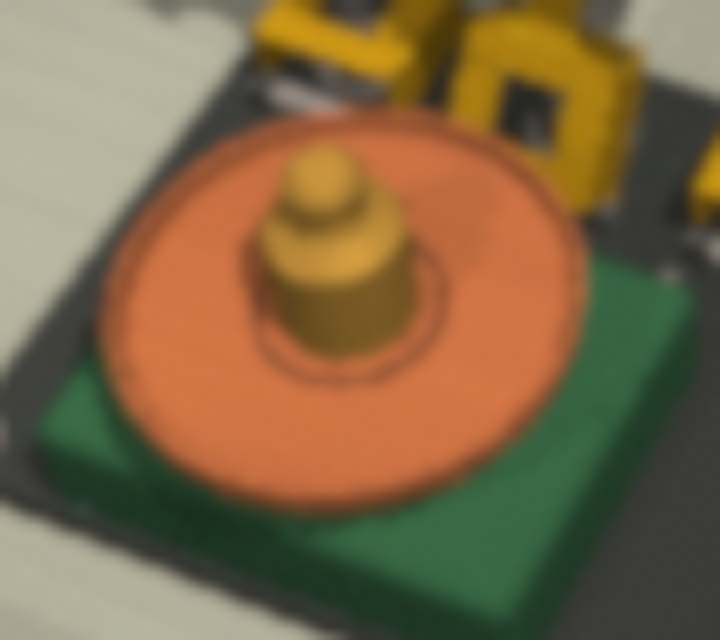

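The weight stands upright inside the ring, the cap is held steadily, and the bystanders and purple look-alikes have not moved.

```bash
python3 -c "
from station import ctrl; print(ctrl.hand_in())"
```

```text
the job is handed in; nothing more can be done
None
```

The job is handed in at about 18 s. The weight is on the pan and the loose bolt's cap is held open.

- **Weight:** I gripped the brass weight by its body and let it down until the pan carried it, then released it. It stands upright inside the centre ring.
- **Bolts:** I tapped all three from left to right. The left one was tight (59.3 mm under 23 N). The middle one gave 7 mm and bottomed at 52.9 mm. The right one was tight (59.6 mm under 12.6 N). The left tap was harder than it needed to be.
- **Cap:** I pinched the middle cap's lip across its ends and swung it open to about 56°, worked out from the finger position. The halfway mark is 45°. I finished holding it with a 20 N grip.

In the last check, the pose stayed within 0.1 mm over a one-second hold, with the lip still pinched at 27 mm opening. The other two caps were shut, and nothing else on the bench looked moved. The weight looks within about 2–3 mm of the pan's centre by eye; I didn't measure that after release. No check failed. While the loose bolt moved, the force reading was only about 0.5–1.3 N, below the stated 2 N, but it did go the full 7 mm.

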